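# Run the grinding balls into the groove of their covered box and uncover it

## Task

Check that the set of grinding balls is complete: pick up the box with its loose lid left on and tip it until all four metal balls lie in the yellow groove at its label end, then stand it level on the grey mat, at one side, and let go. After that take the lid off by its red handle and lay it gently, handle up, on the mat beside the box; the balls stay in the groove, and the other things on the bench stay where they are.

Things in the scene. Friction and masses are not known exactly. Their poses are not given: they have to be found in the camera images.
- ball_box: open aluminium box, outside 95 (x) x 66 (y) x 26 mm high, 0.2 to 0.3 kg, walls 2.5 mm; origin at the centre of its underside, z up. Black floor 8 mm above the underside. Along its -x end (blank paper label outside, turned roughly to the robot at the start) runs a yellow groove, see box_groove. Grip it from above across its 66 mm width (y)
- box_groove (a point): middle of the groove's bottom, 3 mm above the box's underside, 37.5 mm from the box's centre toward -x; axes as the box's. Groove 15 mm wide (x), 61 mm long (y), 5 mm below the black floor: it takes the four balls in one row with 9 mm to spare. A ball in it has its centre 6.5 mm above this point, one on the black floor 11.5 mm
- box_rim (a point): centre of the box's mouth, at the height of its rim, 26 mm above its underside; axes as the box's.
- box_lid: loose clear lid, plate 93 x 64 x 3 mm, 0.06 kg; origin at the centre of the plate's underside, which rests on the rim (at box_rim while on). A 5 mm deep lip reaches into the box with 1.5 mm play; nothing else holds it. At its centre a red bar handle 12 (x) x 40 (y) x 22 mm high, top 25 mm above the origin. Laid down handle up, it stands on its lip, origin 5 mm above the surface
- ball1: shiny metal grinding ball 1 of four alike, 13 mm diameter, 17 g, loose in the covered box; origin at its centre. Rolls only when its floor is tilted over about 10 to 15 degrees (grip varies) or jerked. One may hang up on top of or behind the others. Those in the groove run along it when it tilts sideways, less easily while they are pressed on its end wall
- ball2: shiny metal grinding ball 2 of four alike, 13 mm diameter, 17 g, loose in the covered box; origin at its centre. Rolls only when its floor is tilted over about 10 to 15 degrees (grip varies) or jerked. One may hang up on top of or behind the others. Those in the groove run along it when it tilts sideways, less easily while they are pressed on its end wall
- ball3: shiny metal grinding ball 3 of four alike, 13 mm diameter, 17 g, loose in the covered box; origin at its centre. Rolls only when its floor is tilted over about 10 to 15 degrees (grip varies) or jerked. One may hang up on top of or behind the others. Those in the groove run along it when it tilts sideways, less easily while they are pressed on its end wall
- ball4: shiny metal grinding ball 4 of four alike, 13 mm diameter, 17 g, loose in the covered box; origin at its centre. Rolls only when its floor is tilted over about 10 to 15 degrees (grip varies) or jerked. One may hang up on top of or behind the others. Those in the groove run along it when it tilts sideways, less easily while they are pressed on its end wall
- work_mat: grey bench mat with a white border line, 150 mm (its x) x 240 mm (its y) x 3 mm thick, fixed to the bench; origin at the centre of its underside, so its top is 3 mm above the origin. The box and the lid fit on it side by side along its y.
- timer: white round kitchen-style twist timer, 68 x 67 x 47 mm; a bystander, origin at the centre of its underside
- sample_bottle: clear bottle with a blue screw cap, 69 mm across, 152 mm tall; a bystander, origin at the centre of its underside
- cup: off-white steel cup, 73 mm across, 90 mm tall; a bystander, origin at the centre of its underside
- marker: white and blue marker pen lying down, 136 x 13 x 14 mm; a bystander, origin at the centre of its underside
- tweezers: steel tweezers lying down, 129 x 16 x 9 mm; a bystander, origin at the centre of its underside
- stopper: black rubber stopper, 31 mm across, 26 mm tall; a bystander, origin at the centre of its underside
- blue_cap: blue screw cap, 53 mm across, 26 mm tall; a bystander, origin at the centre of its underside
There are look-alikes about, which are no part of the job. What is meant by the box_lid is not green, and is the larger of those in its own colour.

How it is judged:
By the outcome, as a careful person would: the job done as asked, in the order asked, and still so for the second after the job is handed in, with the robot touching nothing.
It also fails if it takes over 72 s, if anything falls off the work surface, if the arm or the gripper's body presses on something with over 40 N, if the wrist force passes 120 N, or if a joint passes its speed limit or range.

## Robot

A 6-joint arm with a two-finger parallel gripper is mounted at the origin on a cart in front of the work surface, level with it; the furniture and walls round the work are solid. World frame = base frame: x ahead of the robot, y to its left, z up, the work surface at z = 0. Lengths are in m, angles in rad, forces in N, time in s.
With the tool pointing down it reaches from about 0.375 to 0.9 m from the base axis. Payload 3.1 kg.
Tool frame: the origin (TCP) lies at the very end of the fingers, on their centre line; the grasp point (between the pads) lies 19 mm behind it; z points along the fingers, x is the direction in which the jaws open and shut, and the axes are right-handed (so a half turn about z gives the same grasp; the last joint's range is limited). The gripper opens to 87 mm and grips with 3 to 60 N. Pads are 19 mm wide; open, the fingers measure 117 mm over their backs; the gripper's body (75 mm by 190 mm) begins 51 mm behind the grasp point.
Start: joints at [-1.435, 0.527, 1.433, -0, 1.181, -0.178], TCP at [0.194, -0.594, 0.223] pointing down, gripper open.
Joint ranges: [-3.08, 3.08], [-0.75, 2.2], [0.22, 2.44], [-1.43, 4.57], [0, 2.65], [-2.85, 2.85]. Speed limits (rad/s): [2.79, 2.79, 3.14, 3.14, 3.14, 3.14].

## Interface

Orientations are given as a unit quaternion [x, y, z, w].
In Python, from rig import robot gives the robot as it stands. The module is installed in compiled form; this text tells all that it offers.
- The arm moves only by the shell command python3 -m creep 'ROWS' [OPENING] [FORCE]. ROWS is a JSON object of lists of equal length, an entry for each row: "dp": the shift along the tool's x, y, z in cm, a list of three; "turn": the turn, a rotation vector about the tool's x, y, z in degrees, a list of three. In form: {"dp": [[x, y, z], ...], "turn": [[wx, wy, wz], ...]}. A call has 1 to 20 rows; each row shifts and turns the commanded pose from where the row before left it, along the tool's axes as they then stand; what a row does not reach is not made up. A row lasts 1/10 s, in which the tool goes at most 50 mm and 8.59 degrees, less where a joint would pass 70% of its speed; a pose out of reach is approached as far as the arm can. A call is refused whole if a number of a shift passes 5 or a number of a turn 8.59, either way. A call with a gripper value outside its range is refused whole. OPENING is the gripper command: -1 is fully open, 1 is shut, values between are in proportion, set as the call begins (- or left out, the last holds). The fingers move at their own pace and stop on an object; FORCE is the grip in N (left out, the last holds). Time passes only in rows, so rows that do not move let the fingers close. It gives the time, the measured TCP pose, the force and the opening at its end, in the units of the state.
- robot.get_obs(): the state, without advancing time (a new reading comes with each control period).
- robot.camera(name): name is "scene" or "side" or "wrist"; returns the picture (384x512x3 uint8, red, green, blue); there is no depth.
- robot.calibration(name): a dict with "fx", "fy", "cx", "cy" (pixels), "rvec" (rotation vector, rad) and "tvec" (3), from world to camera coordinates, as OpenCV has them. Camera axes: x right, y down, z forward; pixel columns grow to the right and rows downward; lengths in m; the calibration is good to about 2 mm. A picture is of the moment at which its call begins: read the wrist's pose just before it. calibration takes no time and is no camera call; for the wrist camera it gives the pose at the moment of the call.
- robot.hand_in(): hands the job in, once; it reports no verdict.
Trained networks look in the newest picture that a camera, given by its name, has taken for a name from the list of things; names that differ only in an ending like _2 or _b are one class to them, and where a whole thing is asked for, a point or a joint stands for the part that bears it (a point fixed in the world has none). Each returns a list of dicts, best first, with "confidence" (0 to 1); they miss things now and then, are a little off and sometimes report something else, mostly with a low value. They report only what shows in the picture. A call takes as long as a camera call. They do not tell look-alikes from the thing itself.
- robot.masks_of(name, camera): "pixels" (384x512 bool, what is visible of it).
- robot.tip_of(name, camera): "point" ([x, y, z] in m, in the coordinates of the camera as it stood for that picture, good to about 4 mm: a listed point, or the origin of a listed thing).
The state is a dict: "time": time; "q": joint angles; "joint_velocities": joint speeds; "joint_torque": joint torques, N m; "position": TCP position; "tool_rot": TCP orientation; "ft_force": force on the tool from outside, world axes, zero at the start; "moment": the same for the moment, N m; "grip_width": finger opening in m.
Only numpy, scipy, OpenCV 4.12 (cv2) and the standard library are available. Lean on these libraries where they do the work, as an engineer would, in place of code of your own. Each camera call takes 0.05 s, during which the arm holds its last target.

## Working session

There is one attempt and no reset: what is moved stays moved. The work goes in short steps, Python scripts to look and compute and a shell command to move; the robot and the scene stay as the last step left them, time stands still between calls to the robot, and variables do not carry over. Pictures are saved under pics/ and viewed, and the job is handed in when it is done.

```bash
mkdir -p pics; ls
python3 - <<'E'
from rig import robot
import cv2
print(robot.get_obs())
for n in ["scene","side","wrist"]:
    im=robot.camera(n); cv2.imwrite(f"pics/a_{n}.png",im[:,:,::-1]); 
    c=robot.calibration(n);print(n,c)
E
```

```text
pics
{'time': 0.0, 'q': array([-1.43449003e+00,  5.28480762e-01,  1.43389082e+00, -4.23856564e-05,
        1.18139533e+00, -1.78528549e-01]), 'joint_velocities': array([ 0.00075286, -0.00202028, -0.00142474, -0.00268525, -0.00044972,
        0.0002734 ]), 'joint_torque': array([-2.86182032e-03, -4.40048003e+01, -1.76588827e+01,  6.34000800e-02,
        5.84216136e-02, -1.52176181e-04]), 'position': array([ 0.19343582, -0.59354489,  0.22156632]), 'tool_rot': array([ 8.09219758e-01, -5.87505065e-01, -7.66464880e-04, -7.71210530e-04]), 'ft_force': array([-0.19064653,  0.18293873, -0.00793684]), 'moment': array([0.04726789, 0.06321621, 0.01634816]), 'grip_width': 0.08673543694162392}
scene {'fx': 352.8102397823082, 'fy': 352.8102397823082, 'cx': 256.9519916915816, 'cy': 189.66224344699808, 'rvec': array([ 1.00819596, -2.33265923,  1.15135302]), 'tvec': array([0.33353186, 0.34962807, 0.8154781 ])}
side {'fx': 353.8143780788482, 'fy': 353.8143780788482, 'cx': 257.1891085836885, 'cy': 191.12237897891333, 'rvec': array([ 1.94887099, -0.47019209,  0.28028182]), 'tvec': array([-0.53295716,  0.13093894,  1.05826978])}
wrist {'fx': 278.18135331235055, 'fy': 278.18135331235055, 'cx': 253.74649021637035, 'cy': 188.95316104162004, 'rvec': array([-2.35813062,  1.71239048,  0.23544777]), 'tvec': array([-0.62402171, -0.03266521,  0.39059573])}
```

View pics/a_scene.png

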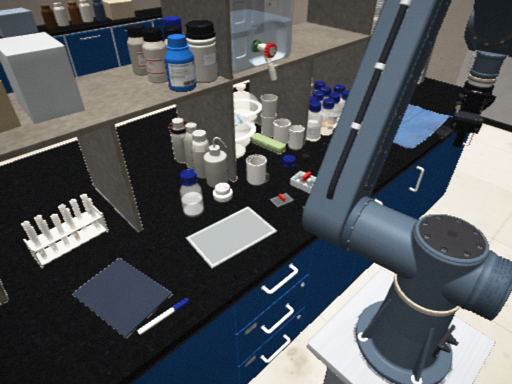

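View pics/a_side.png

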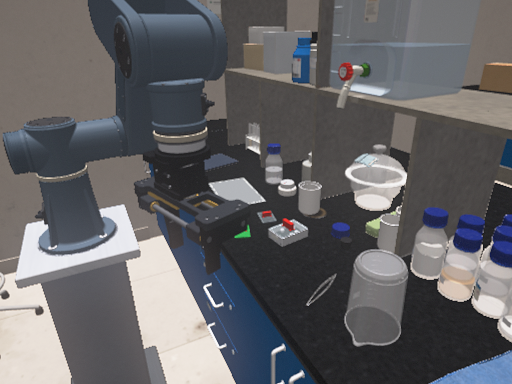

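View pics/a_wrist.png

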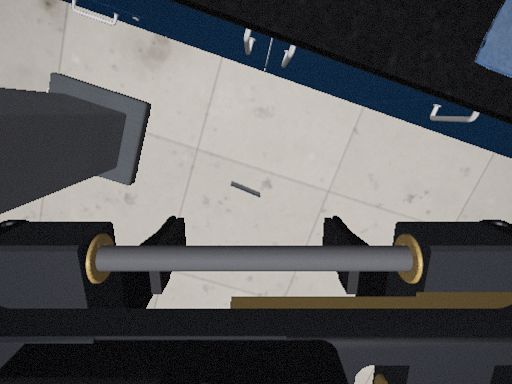

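Scene view: the mat is at (232,236), the box with its red-handled lid at (303,181), and a small red-handled plate at (282,200). Side view: the box is at (288,232), the small clear lid at (267,216) and a green thing at (243,233).

```bash
cat > h.py <<'E'
from rig import robot
import numpy as np, cv2
from scipy.spatial.transform import Rotation as R
def cal(n):
    c=robot.calibration(n); Rm=cv2.Rodrigues(np.array(c["rvec"]))[0]; return c,Rm,np.array(c["tvec"])
def toworld(n,p):
    c,Rm,t=cal(n); return Rm.T@(np.array(p)-t)
def proj(n,P):
    c,Rm,t=cal(n); q=(Rm@np.atleast_2d(P).T).T+t
    return np.c_[c["fx"]*q[:,0]/q[:,2]+c["cx"],c["fy"]*q[:,1]/q[:,2]+c["cy"]]
def ray(n,uv,z):
    c,Rm,t=cal(n); d=Rm.T@np.array([(uv[0]-c["cx"])/c["fx"],(uv[1]-c["cy"])/c["fy"],1]); o=-Rm.T@t
    return o+d*(z-o[2])/d[2]
def shot(n,name,crop=None,k=1):
    im=robot.camera(n)
    b=im[:,:,::-1]
    if crop: x0,y0,x1,y1=crop; b=b[y0:y1,x0:x1]
    if k!=1: b=cv2.resize(b,None,fx=k,fy=k,interpolation=cv2.INTER_CUBIC)
    cv2.imwrite(f"pics/{name}.png",b); return im
E
python3 - <<'E'
from h import *
np.set_printoptions(precision=4,suppress=True)
for cam in ["scene","side"]:
    shot(cam,"b_"+cam,(230,140,340,240) if cam=="scene" else (210,170,360,310),5 )
    for n in ["ball_box","box_groove","box_rim","box_lid","work_mat","timer","sample_bottle","cup","stopper","blue_cap","marker","tweezers"]:
        for d in robot.tip_of(n,cam)[:3]:
            w=toworld(cam,d["point"]); print(cam,n,round(d["confidence"],2),w,proj(cam,w)[0].round())
print(robot.get_obs()["time"])
E
```

```text
scene ball_box 0.7 [ 0.5468 -0.299  -0.0014] [305. 185.]
scene box_rim 0.74 [ 0.5491 -0.2958 -0.0017] [304. 185.]
scene box_rim 0.42 [ 0.5432 -0.2972  0.0266] [306. 180.]
scene box_lid 0.66 [ 0.5483 -0.2986  0.0244] [305. 179.]
scene box_lid 0.6 [ 0.5472 -0.1674  0.0075] [280. 199.]
scene box_lid 0.27 [0.4254 0.3618 0.0038] [166. 316.]
scene work_mat 0.9 [ 0.5303  0.0628 -0.0018] [232. 236.]
scene work_mat 0.4 [ 0.695  -0.034   0.0016] [223. 197.]
scene timer 0.67 [ 0.6983 -0.0352  0.0044] [223. 196.]
scene sample_bottle 0.97 [ 0.709   0.0867 -0.0008] [192. 211.]
scene stopper 0.5 [ 0.6572 -0.4223  0.0032] [304. 160.]
scene blue_cap 0.62 [ 0.6884 -0.3609 -0.0028] [288. 164.]
scene marker 0.55 [ 0.4308  0.3643 -0.0012] [165. 316.]
side ball_box 0.52 [ 0.5472 -0.3012 -0.0003] [288. 236.]
side ball_box 0.29 [ 0.5423 -0.3026  0.0277] [287. 229.]
side box_groove 0.72 [ 0.5069 -0.2973  0.0077] [276. 237.]
side box_rim 0.78 [ 0.5487 -0.3024  0.0281] [289. 228.]
side box_lid 0.64 [ 0.5417 -0.1691  0.0029] [266. 217.]
side box_lid 0.57 [ 0.544  -0.2998  0.0272] [287. 228.]
side box_lid 0.4 [ 0.4389 -0.2156  0.0052] [242. 230.]
side timer 0.49 [ 0.7011 -0.0343  0.0017] [287. 192.]
side sample_bottle 0.66 [0.7101 0.0817 0.0022] [274. 181.]
side cup 0.84 [ 0.6882 -0.1918 -0.0022] [308. 211.]
side stopper 0.7 [ 0.6574 -0.4219  0.0009] [345. 246.]
side blue_cap 0.32 [ 0.5471 -0.3021  0.0284] [289. 228.]
side blue_cap 0.31 [ 0.6899 -0.1913  0.0003] [308. 210.]
1.45
```

Run:
```python
import cv2
for n in["scene","side"]:print(cv2.imread(f"pics/b_{n}.png").shape)
```

```text
(500, 550, 3)
(700, 750, 3)
```

View pics/b_scene.png

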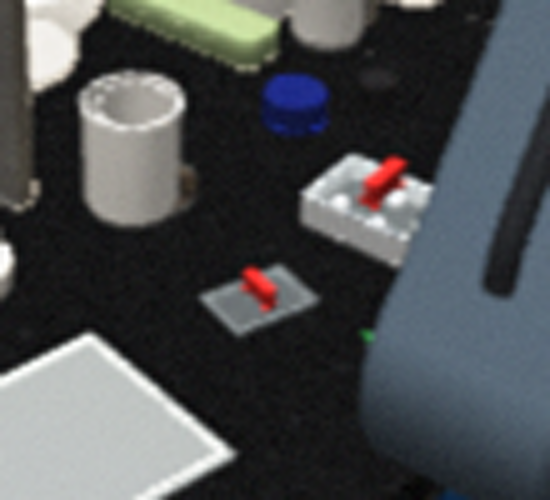

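View pics/b_side.png

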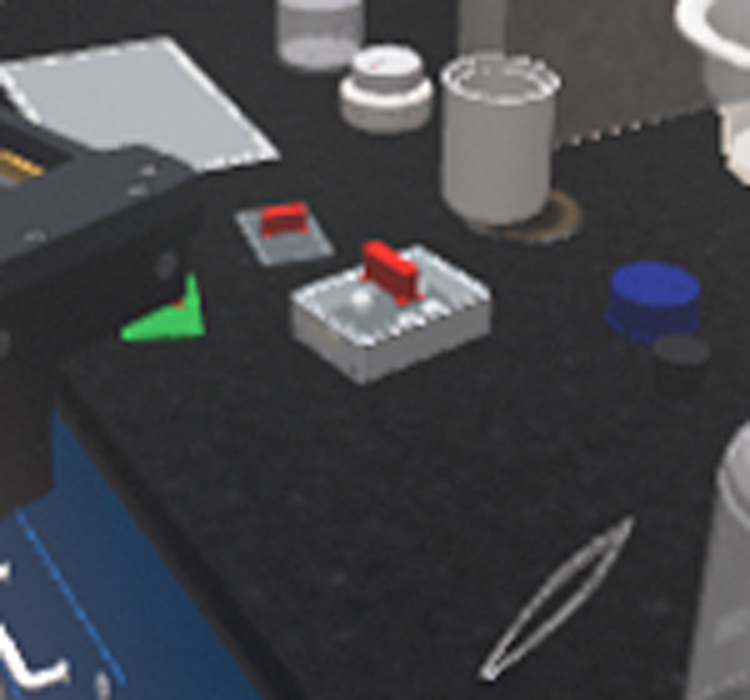

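Candidates for the lid, in side-view pixels: the clear lid with red handle on the box (288,228), the small clear lid (267,216) and the green lid (242,230). I choose the one on the box because it is the larger clear one, and the crop confirms it sits on the box with the balls visible. Now I'll move above the box for a wrist view.

```bash
python3 -m creep '{"dp":[[-1.2,-3.05,0],[-1.2,-3.05,0],[-1.2,-3.05,0],[-1.2,-3.05,0],[-1.2,-3.05,0],[-1.2,-3.05,0],[-1.2,-3.05,0],[-1.2,-3.05,0],[-1.2,-3.05,0],[-1.2,-3.05,0],[-1.2,-3.05,0],[-1.2,-3.05,0],[-1.2,-3.05,0],[-1.2,-3.05,0],[0,0,0],[0,0,0],[0,0,0],[0,0,0]],"turn":[[0,0,0],[0,0,0],[0,0,0],[0,0,0],[0,0,0],[0,0,0],[0,0,0],[0,0,0],[0,0,0],[0,0,0],[0,0,0],[0,0,0],[0,0,0],[0,0,0],[0,0,6],[0,0,6],[0,0,6],[0,0,0]]}' -1 40
python3 - <<'E'
from h import *
np.set_printoptions(precision=4,suppress=True)
shot("wrist","c_wrist",None,1.5)
for n in ["ball_box","box_groove","box_rim","box_lid","ball1"]:
    for d in robot.tip_of(n,"wrist")[:4]:
        w=toworld("wrist",d["point"]); print(n,round(d["confidence"],2),w,proj("wrist",w)[0].round())
o=robot.get_obs();print(o["time"],o["position"],R.from_quat(o["tool_rot"]).as_matrix(),o["q"])
shot("scene","c_scene",None,1.5)
for d in robot.masks_of("work_mat","scene")[:1]:
    m=d["pixels"].astype("uint8"); cs,_=cv2.findContours(m,0,2); c=max(cs,key=cv2.contourArea)
    q=cv2.approxPolyDP(c,6,True)[:,0]
    print(q); print(np.array([ray("scene",p,0.003) for p in q]))
E
```

```text
time: 3.25
position: [0.5477, -0.3022, 0.2225]
tool_rot: [0.708, -0.707, 0.0, 0.0]
ft_force: [-0.2, 0.2, -0.5]
grip_width: 0.0869
box_groove 0.59 [ 0.692  -0.1937  0.0005] [168.  52.]
box_groove 0.22 [ 0.5429 -0.2974  0.0253] [250. 172.]
box_lid 0.92 [ 0.4359 -0.216   0.0052] [196. 240.]
box_lid 0.76 [ 0.5435 -0.17    0.0053] [158. 169.]
box_lid 0.6 [ 0.5453 -0.296   0.0243] [249. 170.]
3.55 [ 0.5474 -0.3024  0.2226] [[ 0.0013 -1.     -0.    ]
 [-1.     -0.0013  0.    ]
 [-0.      0.     -1.    ]] [-0.6831  0.5281  1.4315  0.      1.182   0.8864]
[[275 229]
 [244 207]
 [186 240]
 [213 267]]
[[ 0.4576 -0.0504  0.003 ]
 [ 0.6037 -0.0504  0.003 ]
 [ 0.6085  0.1799  0.003 ]
 [ 0.4696  0.1844  0.003 ]]
```

View pics/c_wrist.png

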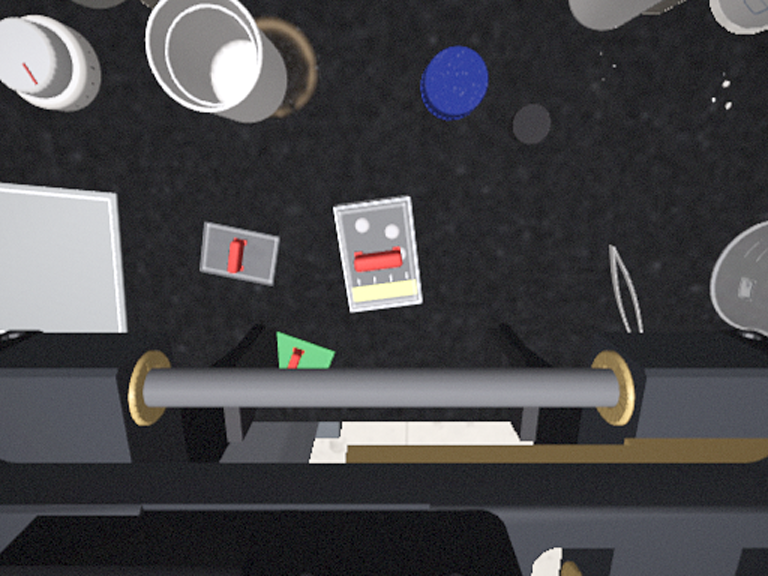

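View pics/c_scene.png

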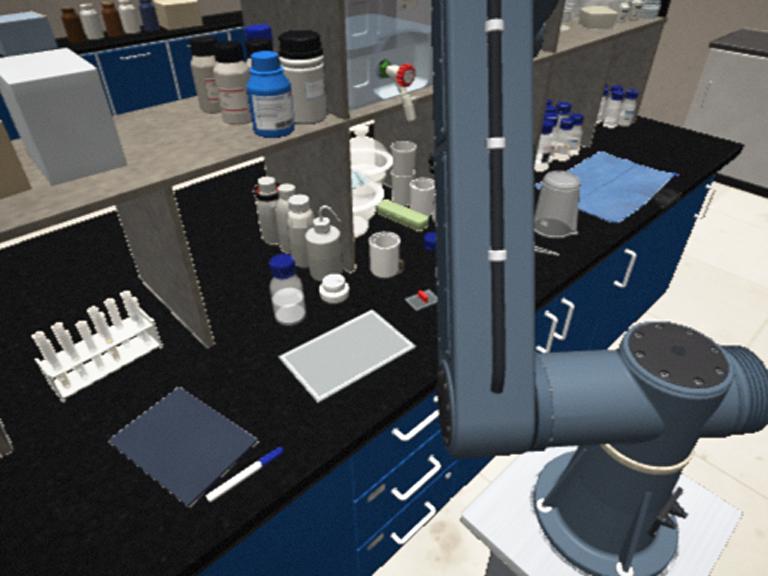

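Wrist view (1.5x): the box corners are at (334,207), (409,197), (421,300) and (351,311). The yellow groove is toward the robot, and three balls are visible on the black floor.

Run:
```python
from h import *
np.set_printoptions(precision=4,suppress=True)
P=np.array([ray("wrist",np.array(p)/1.5,0.026) for p in [(334,207),(409,197),(421,300),(351,311)]])
print(P,P.mean(0))
for a,b in[(3,0),(2,1),(1,0),(2,3)]:
    d=P[b]-P[a];print(np.hypot(*d[:2]),np.degrees(np.arctan2(d[1],d[0])))
for s in [1]:
  M=np.array([[ 0.4576,-0.0504],[0.6037,-0.0504],[0.6085,0.1799],[ 0.4696,0.1844]]);print(M.mean(0))
  for a,b in[(0,1),(3,2),(0,3),(1,2)]:
    d=M[b]-M[a];print(np.hypot(*d),np.degrees(np.arctan2(d[1],d[0])))
```

```text
[[ 0.5878 -0.2629  0.026 ]
 [ 0.5962 -0.3264  0.026 ]
 [ 0.505  -0.339   0.026 ]
 [ 0.4945 -0.2756  0.026 ]] [ 0.5459 -0.301   0.026 ]
0.09422057041287644 7.755412269641542
0.09205435901897811 7.830536320643074
0.06407285659522587 97.50692834610446
0.06422072271925111 99.44044278800732
[0.5349 0.0659]
0.1461 0.0
0.1389728750512128 -1.8555857363652855
0.2351064439780416 87.07431144077145
0.230350016279574 88.80599249352093
```

Box centre is (0.546, -0.3005) with yaw of about 8°. I'll align, descend and close.

```bash
python3 -m creep '{"dp":[[-0.2,0.1,0],[0,0,4],[0,0,4],[0,0,4],[0,0,4],[0,0,3],[0,0,2],[0,0,0.6],[0,0,0]],"turn":[[0,0,-8],[0,0,0],[0,0,0],[0,0,0],[0,0,0],[0,0,0],[0,0,0],[0,0,0],[0,0,0]]}' -1 45
python3 - <<'E'
from h import *
o=robot.get_obs();print(o["position"],o["ft_force"])
shot("side","d_side",(210,170,360,310),5)
E
```

```text
time: 4.55
position: [0.5462, -0.3001, 0.0058]
tool_rot: [0.755, -0.656, -0.001, 0.0]
ft_force: [1.0, 0.4, 0.5]
grip_width: 0.0867
[ 0.54621236 -0.3001107   0.00580744] [1.01371878 0.44050389 0.52645695]
```

View pics/d_side.png

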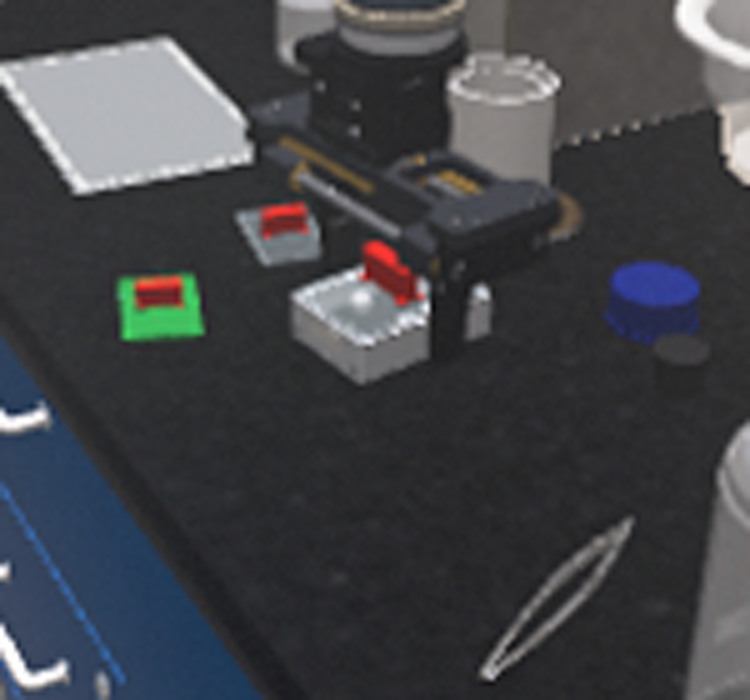

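The side view shows the fingers straddling the box at (365,320 in the crop), with the handle clear below the body. Closing.

```bash
python3 -m creep '{"dp":[[0,0,0],[0,0,0],[0,0,0],[0,0,0],[0,0,0],[0,0,0],[0,0,0],[0,0,0]],"turn":[[0,0,0],[0,0,0],[0,0,0],[0,0,0],[0,0,0],[0,0,0],[0,0,0],[0,0,0]]}' 1 45
python3 -m creep '{"dp":[[0,0,-0.5],[0,0,-1.5],[0,0,-2.5],[0,0,-3.5],[0,0,-4],[0,0,-4],[0,0,-3],[0,0,-1],[0,0,0]],"turn":[[0,0,0],[0,0,0],[0,0,0],[0,0,0],[0,0,0],[0,0,0],[0,0,0],[0,0,0],[0,0,0]]}'
python3 - <<'E'
from h import *
o=robot.get_obs();print(o["position"],o["ft_force"],o["q"])
shot("wrist","e_wrist",None,1.5)
E
```

```text
time: 5.4
position: [0.5469, -0.3004, 0.0075]
tool_rot: [0.755, -0.656, 0.0, -0.0]
ft_force: [0.5, 0.8, 5.5]
grip_width: 0.0656
time: 6.3
position: [0.5469, -0.3006, 0.2082]
tool_rot: [0.755, -0.656, 0.002, -0.0]
ft_force: [-0.5, -0.1, -3.8]
grip_width: 0.0653
[ 0.54692759 -0.30062842  0.20815792] [-0.47229509 -0.10352209 -3.80986297] [-6.81360241e-01  5.40818150e-01  1.45243484e+00 -7.43843608e-05
  1.14522325e+00  7.49192761e-01]
```

View pics/e_wrist.png

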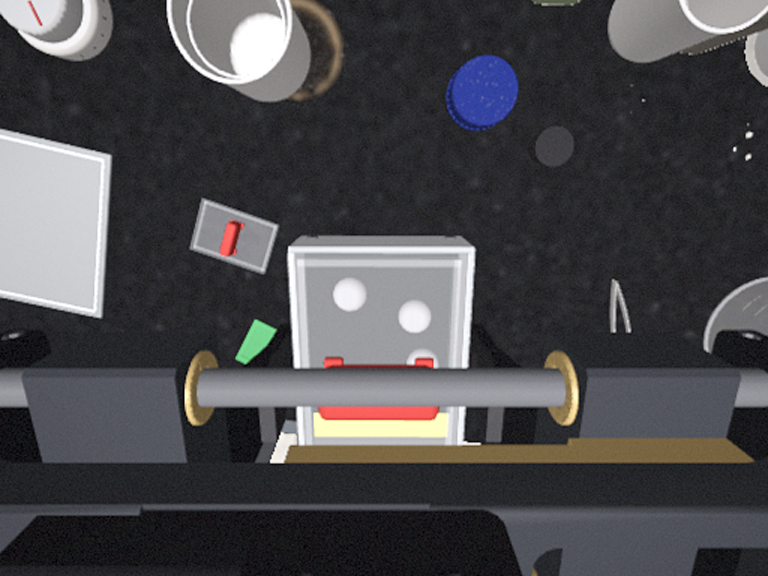

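Lifted at 3.8 N with the lid on and the balls visible on the floor at (349,293), (414,316) and (420,360). Now I'll tilt the label end down.

```bash
python3 -m creep '{"dp":[[0,0,0],[0,0,0],[0,0,0],[0,0,0],[0,0,0],[0,0,0],[0,0,0],[0,0,0],[0,0,0],[0,0,0],[0,0,0],[0,0,0],[0,0,0],[0,0,0],[0,0,0],[0,0,0]],"turn":[[2,0,0],[3,0,0],[3,0,0],[3,0,0],[3,0,0],[3,0,0],[3,0,0],[3,0,0],[3,0,0],[3,0,0],[2,0,0],[1,0,0],[0,0,0],[0,0,0],[0,0,0],[0,0,0]]}'
python3 - <<'E'
from h import *
o=robot.get_obs();print(o["position"],o["ft_force"],o["q"])
print(R.from_quat(o["tool_rot"]).as_matrix().round(3))
shot("wrist","f_wrist",None,1.5)
p=proj("side",o["position"])[0].astype(int);print(p)
shot("side","f_side",(p[0]-60,p[1]-60,p[0]+60,p[1]+60),5)
E
```

```text
time: 7.95
position: [0.5466, -0.3001, 0.2062]
tool_rot: [0.726, -0.63, 0.18, -0.208]
ft_force: [0.8, 0.4, -3.3]
grip_width: 0.0658
[ 0.54662978 -0.30014386  0.20624969] [ 0.82049531  0.4084588  -3.31536273] [-0.91816642  0.45816703  1.79759929  0.75259391  0.74151695 -0.01940712]
[[ 0.14  -0.84   0.524]
 [-0.99  -0.119  0.074]
 [-0.    -0.529 -0.848]]
[289 169]
```

View pics/f_wrist.png

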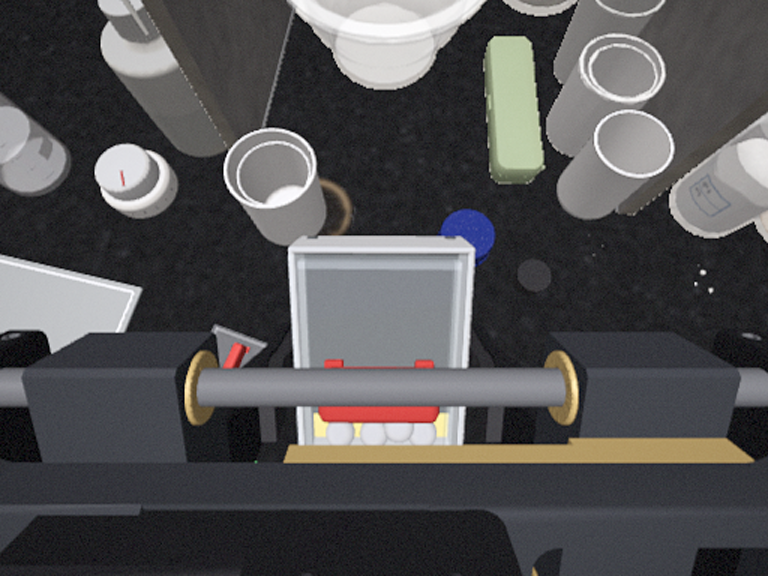

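View pics/f_side.png

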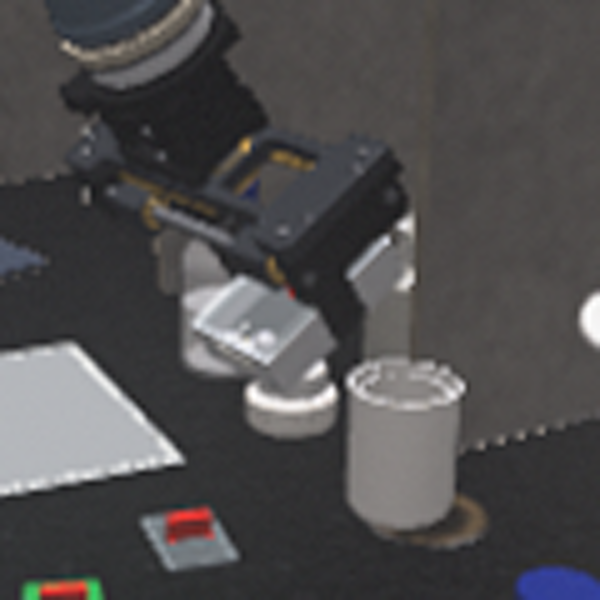

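Run:
```python
import cv2
a=cv2.imread("pics/f_wrist.png")[380:470,280:490];cv2.imwrite("pics/f_crop.png",cv2.resize(a,None,fx=3.5,fy=3.5,interpolation=cv2.INTER_CUBIC))
```

```text
(no output)
```

View pics/f_crop.png

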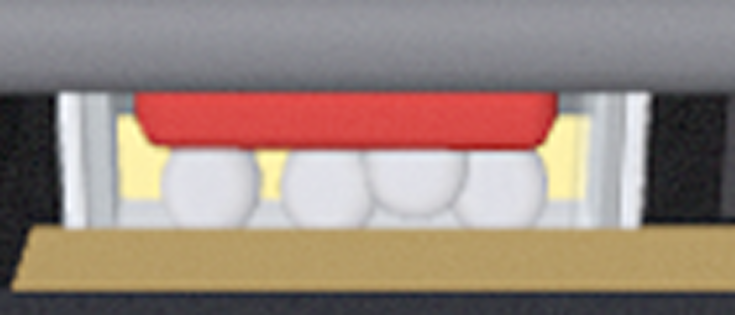

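Ball 3, at (415,175) in the crop, is hung up on top of its two neighbours. I'll ease the tilt and rock sideways so the row spreads.

```bash
python3 -m creep '{"dp":[[0,0,0],[0,0,0],[0,0,0],[0,0,0],[0,0,0],[0,0,0],[0,0,0],[0,0,0],[0,0,0],[0,0,0],[0,0,0],[0,0,0]],"turn":[[-4,0,0],[-4,0,0],[-3,0,0],[0,-5,0],[0,-5,0],[0,-5,0],[0,-5,0],[0,-3,0],[0,0,0],[0,0,0],[0,0,0],[0,0,0]]}'
python3 - <<'E'
from h import *
o=robot.get_obs();print(o["position"],o["ft_force"],o["q"])
print(R.from_quat(o["tool_rot"]).as_matrix().round(3))
shot("wrist","g_wrist",(180,230,340,320),4.5)
E
```

```text
time: 9.25
position: [0.5465, -0.2995, 0.207]
tool_rot: [0.751, -0.604, -0.031, -0.263]
ft_force: [-0.6, -0.1, -4.4]
grip_width: 0.0662
[ 0.54651665 -0.29951942  0.20699153] [-0.57279581 -0.14990563 -4.42104718] [-0.92606774  0.60548758  1.46592428  0.51590977  1.31540918  0.23276841]
[[ 0.268 -0.924  0.272]
 [-0.892 -0.131  0.433]
 [-0.364 -0.358 -0.86 ]]
```

View pics/g_wrist.png

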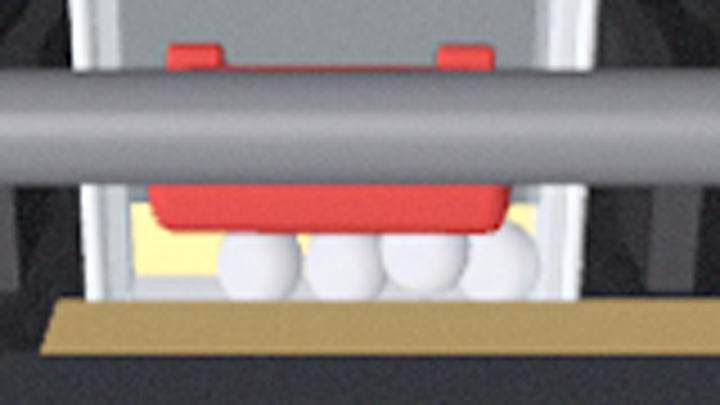

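Everything ran right, with ball 3 still on top at (425,250) and ball 4 on the end wall. Now rocking the other way.

```bash
python3 -m creep '{"dp":[[0,0,0],[0,0,0],[0,0,0],[0,0,0],[0,0,0],[0,0,0],[0,0,0],[0,0,0],[0,0,0],[0,0,0]],"turn":[[0,5,0],[0,6,0],[0,6,0],[0,6,0],[0,6,0],[0,6,0],[0,6,0],[0,0,0],[0,0,0],[0,0,0]]}'
python3 - <<'E'
from h import *
o=robot.get_obs();print(o["position"],o["ft_force"],o["q"])
print(R.from_quat(o["tool_rot"]).as_matrix().round(3))
shot("wrist","h_wrist",(180,230,340,320),4.5)
E
```

```text
time: 10.3
position: [0.5471, -0.3013, 0.2071]
tool_rot: [0.714, -0.659, 0.234, -0.035]
ft_force: [-0.3, 0.4, -3.9]
grip_width: 0.0654
[ 0.54712236 -0.3012554   0.20713342] [-0.25151     0.40989439 -3.86065806] [-0.70790041  0.41549726  1.83046189  0.12712945  0.42272944  0.67870021]
[[ 0.023 -0.924  0.381]
 [-0.957 -0.13  -0.258]
 [ 0.288 -0.359 -0.888]]
```

View pics/h_wrist.png

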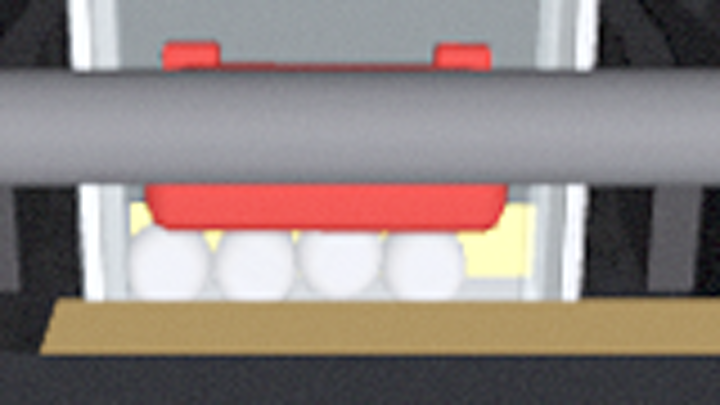

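Now nearly a row at x=168, 255, 341 and 424, with ball 3 (341) still slightly proud and a gap at right. I'll rock back gently to the right so ball 4 moves off and ball 3 drops.

```bash
python3 -m creep '{"dp":[[0,0,0],[0,0,0],[0,0,0],[0,0,0],[0,0,0],[0,0,0],[0,0,0],[0,0,0],[0,0,0]],"turn":[[0,-4,0],[0,-6,0],[0,-6,0],[0,-6,0],[0,-6,0],[0,-4,0],[0,0,0],[0,0,0],[0,0,0]]}'
python3 - <<'E'
from h import *
o=robot.get_obs();print(o["position"],o["ft_force"])
print(R.from_quat(o["tool_rot"]).as_matrix().round(3))
shot("wrist","i_wrist",(180,230,340,320),4.5)
E
```

```text
time: 11.25
position: [0.5463, -0.2999, 0.2065]
tool_rot: [0.751, -0.623, 0.028, -0.215]
ft_force: [-0.3, 0.7, -4.3]
grip_width: 0.0655
[ 0.54626904 -0.29994147  0.20654862] [-0.32812488  0.66420183 -4.34346866]
[[ 0.221 -0.924  0.31 ]
 [-0.949 -0.131  0.288]
 [-0.225 -0.358 -0.906]]
```

View pics/i_wrist.png

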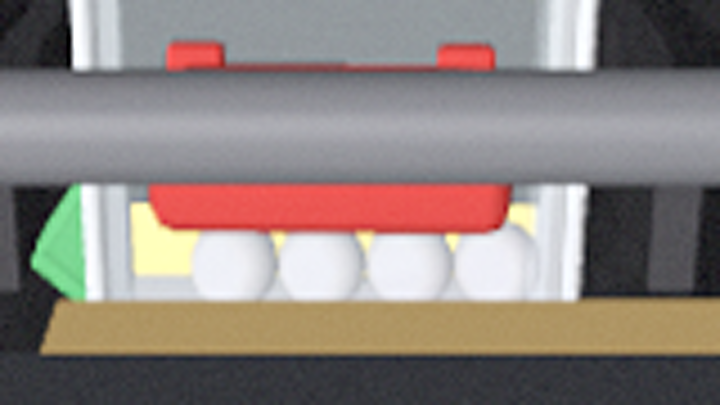

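All four now lie in a row at x=233, 320, 408 and 494 at equal height. I'll undo the roll and tilt, then measure the mat.

```bash
python3 -m creep '{"dp":[[0,0,0],[0,0,0],[0,0,0],[0,0,0],[0,0,0],[0,0,0],[0,0,0],[0,0,0],[0,0,0],[0,0,0],[0,0,0]],"turn":[[0,3,0],[0,4,0],[0,4,0],[0,3,0],[-3,0,0],[-4,0,0],[-4,0,0],[-4,0,0],[-4,0,0],[-2,0,0],[0,0,0]]}'
python3 - <<'E'
from h import *
np.set_printoptions(precision=4,suppress=True)
shot("wrist","j_wrist",None,1.5)
o=robot.get_obs();print(o["position"],o["ft_force"],o["q"])
print(R.from_quat(o["tool_rot"]).as_matrix().round(4))
for cam in ["scene","side"]:
    im=robot.camera(cam)
    for d in robot.tip_of("work_mat",cam)[:1]: print(toworld(cam,d["point"]))
    for d in robot.masks_of("work_mat",cam)[:1]:
        m=d["pixels"].astype("uint8"); ys,xs=np.nonzero(m)
        P=np.array([ray(cam,p,0.003)[:2] for p in zip(xs,ys)])
        print(cam,m.sum(),cv2.minAreaRect((P*1000).astype(np.float32)))
E
```

```text
time: 12.4
position: [0.5478, -0.2987, 0.2068]
tool_rot: [0.756, -0.655, 0.0, -0.001]
ft_force: [0.4, -0.1, -4.4]
grip_width: 0.066
[ 0.5471 -0.2989  0.2067] [-0.2326 -0.5658 -3.7792] [-0.6797  0.5425  1.4539  0.0015  1.1448  0.7486]
[[ 0.1414 -0.9899  0.0012]
 [-0.9899 -0.1414  0.0007]
 [-0.0006 -0.0013 -1.    ]]
[0.5301 0.0644 0.0001]
scene 2711 ((535.8333129882812, 63.82168197631836), (239.76219177246094, 154.80624389648438), 85.06949615478516)
[ 0.5334  0.0582 -0.0014]
side 1087 ((532.9781494140625, 56.58514404296875), (243.48475646972656, 149.70713806152344), 84.61859893798828)
```

View pics/j_wrist.png

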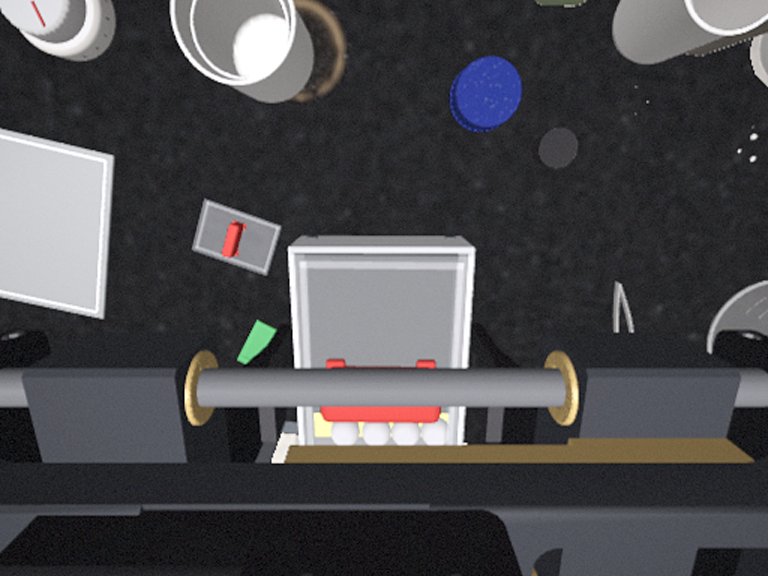

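The box is level and the four balls are in the groove at (345,433), (376,433), (406,433) and (434,433). Checking mat yaw from its visible edge, (113,157) to (104,317).

Run:
```python
from h import *
P=np.array([ray("wrist",np.array(p)/1.5,0.003) for p in [(114,156),(104,318),(0,129),(0,291)]])
print(P.round(4)); d=P[0]-P[1]; print(np.degrees(np.arctan2(d[1],d[0])),np.hypot(*d[:2]))
for d in (P[2]-P[0],P[3]-P[1]): print(np.degrees(np.arctan2(d[1],d[0])))
```

```text
[[ 0.5962 -0.0674  0.003 ]
 [ 0.4485 -0.0538  0.003 ]
 [ 0.6048  0.0251  0.003 ]
 [ 0.4619  0.0395  0.003 ]]
-5.275962659435039 0.14833342156008655
84.71752217076039
81.81975342079804
```

```bash
python3 -m creep '{"dp":[[-0.5,-0.15,0],[-1,-0.15,0],[-1.6,-0.15,0],[-2.2,-0.15,0],[-2.7,-0.15,0],[-3,-0.15,0],[-3,-0.15,0],[-3,-0.15,0],[-3,-0.15,0],[-2.7,-0.15,0],[-2.2,-0.15,0],[-1.8,-0.15,0],[-1.4,-0.15,0],[-1,-0.15,0],[-0.6,-0.15,0],[-0.36,-0.15,0],[0,0,0]],"turn":[[0,0,0],[0,0,0],[0,0,0],[0,0,0],[0,0,0],[0,0,0],[0,0,0],[0,0,0],[0,0,0],[0,0,0],[0,0,0],[0,0,0],[0,0,0],[0,0,0],[0,0,0],[0,0,0],[0,0,0]]}'
python3 -m creep '{"dp":[[0,0,0.5],[0,0,1],[0,0,1.5],[0,0,2],[0,0,2.5],[0,0,2.5],[0,0,2],[0,0,2],[0,0,1.5],[0,0,1],[0,0,0.5],[0,0,0]],"turn":[[0,0,1],[0,0,2],[0,0,2],[0,0,2],[0,0,2],[0,0,2],[0,0,1],[0,0,1],[0,0,0.3],[0,0,0],[0,0,0],[0,0,0]]}'
python3 - <<'E'
from h import *
np.set_printoptions(precision=4,suppress=True)
shot("side","k_side",(160,120,360,260),4)
shot("wrist","k_wrist",None,1.5)
o=robot.get_obs();print(o["time"],o["position"],o["ft_force"],o["q"])
print(R.from_quat(o["tool_rot"]).as_matrix().round(4))
E
```

```text
time: 14.45
position: [0.5286, 0.0007, 0.2066]
tool_rot: [0.755, -0.656, 0.0, -0.0]
ft_force: [0.4, -1.0, -2.5]
grip_width: 0.0658
time: 15.65
position: [0.5282, 0.0004, 0.036]
tool_rot: [-0.674, 0.739, 0.0, -0.0]
ft_force: [0.8, -0.1, -2.8]
grip_width: 0.0655
15.75 [0.5288 0.0005 0.037 ] [-0.4164 -0.1108 -3.503 ] [-0.2106  0.6954  1.8125 -0.0001  0.6325  1.4524]
[[-0.092  -0.9958  0.0011]
 [-0.9958  0.092  -0.0003]
 [ 0.0002 -0.0011 -1.    ]]
```

View pics/k_side.png

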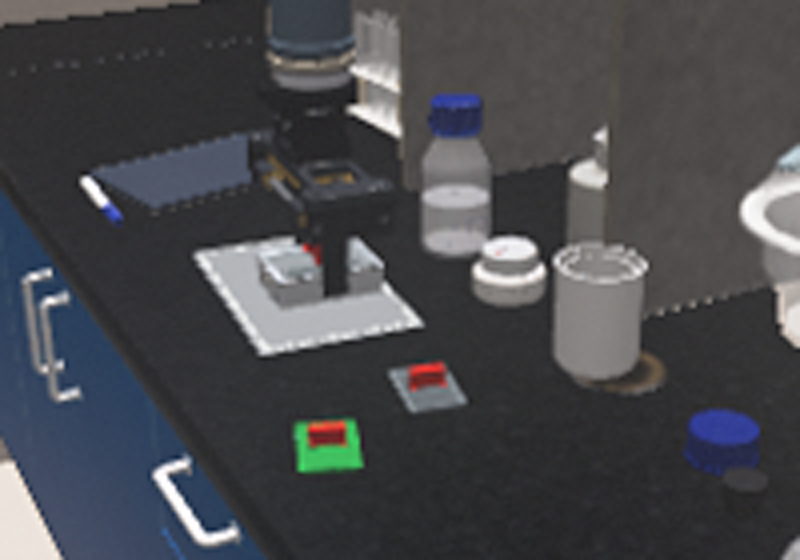

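View pics/k_wrist.png

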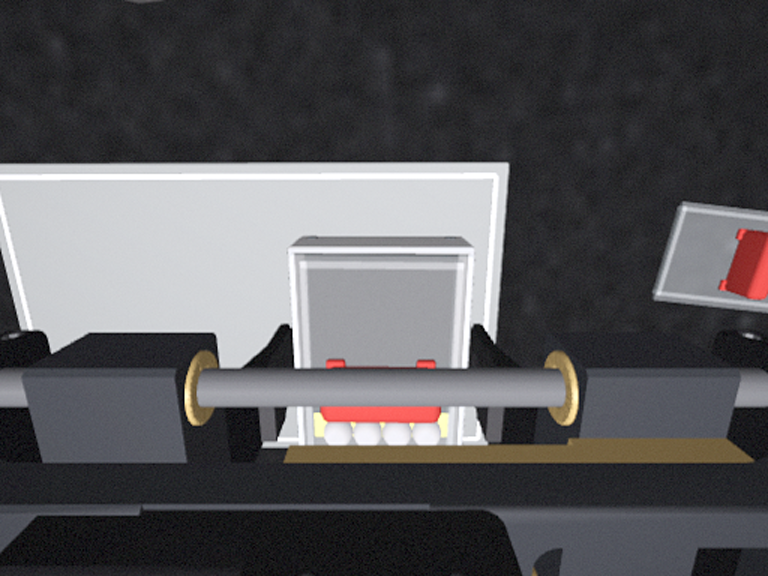

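The box is above the -y half of the mat, aligned, with four balls in the groove at y≈433. Lowering.

```bash
python3 -m creep '{"dp":[[0,0,0.7],[0,0,0.7],[0,0,0.5],[0,0,0.3],[0,0,0.2],[0,0,0.1],[0,0,0]],"turn":[[0,0,0],[0,0,0],[0,0,0],[0,0,0],[0,0,0],[0,0,0],[0,0,0]]}'
```

```text
time: 16.45
position: [0.5283, 0.0007, 0.0114]
tool_rot: [-0.674, 0.739, 0.0, -0.0]
ft_force: [0.5, 0.0, -3.4]
grip_width: 0.0657
```

```bash
python3 -m creep '{"dp":[[0,0,0.05],[0,0,0.05],[0,0,0]],"turn":[[0,0,0],[0,0,0],[0,0,0]]}'
```

```text
time: 16.75
position: [0.5283, 0.0007, 0.0106]
tool_rot: [-0.674, 0.739, -0.0, 0.0]
ft_force: [-0.0, 0.1, -3.7]
grip_width: 0.0657
```

```bash
python3 -m creep '{"dp":[[0,0,0.07],[0,0,0.07],[0,0,0]],"turn":[[0,0,0],[0,0,0],[0,0,0]]}'
```

```text
time: 17.05
position: [0.5284, 0.0007, 0.0105]
tool_rot: [-0.674, 0.739, -0.0, 0.0]
ft_force: [-1.8, 1.2, 6.8]
grip_width: 0.0658
```

Contact (+6.8 N). Opening and backing off upward.

```bash
python3 -m creep '{"dp":[[0,0,0],[0,0,0],[0,0,0],[0,0,0],[0,0,0],[0,0,0]],"turn":[[0,0,0],[0,0,0],[0,0,0],[0,0,0],[0,0,0],[0,0,0]]}' -1
python3 -m creep '{"dp":[[0,0,-1],[0,0,-2],[0,0,-3],[0,0,-4],[0,0,-4],[0,0,-4],[0,0,-2],[0,0,0],[0,0,0]],"turn":[[0,0,0],[0,0,0],[0,0,0],[0,0,0],[0,0,0],[0,0,0],[0,0,0],[0,0,0],[0,0,0]]}'
python3 - <<'E'
from h import *
np.set_printoptions(precision=4,suppress=True)
shot("wrist","l_wrist",None,1.5)
o=robot.get_obs();print(o["time"],o["position"],o["ft_force"],o["q"])
for d in robot.tip_of("box_lid","wrist")[:4]:
        w=toworld("wrist",d["point"]); print(round(d["confidence"],2),w,proj("wrist",w)[0].round()*1.5)
E
```

```text
time: 17.65
position: [0.5283, 0.0007, 0.009]
tool_rot: [-0.674, 0.739, 0.0, -0.0]
ft_force: [0.3, 1.2, 0.9]
grip_width: 0.0865
time: 18.55
position: [0.5278, 0.0008, 0.2094]
tool_rot: [-0.674, 0.739, -0.0, 0.0]
ft_force: [-0.7, 0.3, -1.2]
grip_width: 0.0871
18.6 [0.5272 0.0009 0.2084] [-0.4081 -0.0853  0.1536] [-0.2104  0.416   1.6911 -0.      1.0366  1.4523]
0.81 [ 0.4352 -0.2147  0.0008] [616.5 325.5]
0.74 [0.5258 0.0028 0.0283] [378. 258.]
0.56 [ 0.5381 -0.1706 -0.0015] [571.5 220.5]
```

View pics/l_wrist.png

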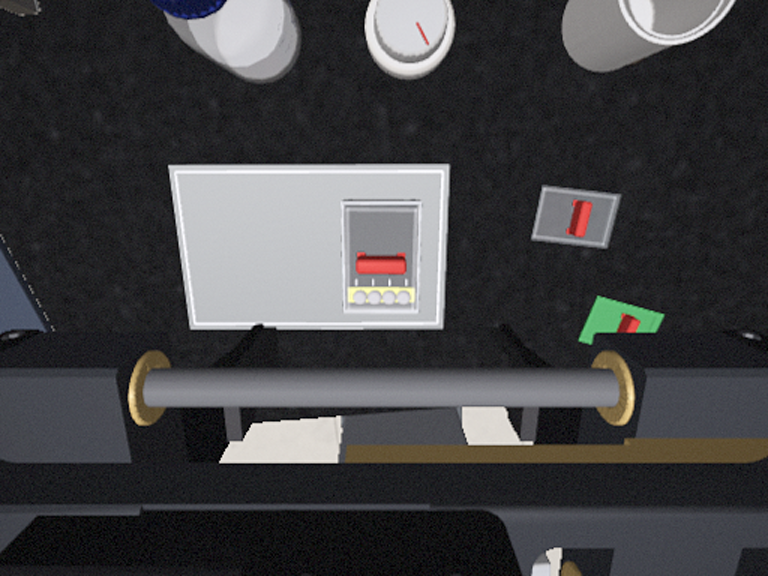

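The box stands level on the mat's right part (corners (343,201) to (420,314)). All four balls are in the groove at (360..404,297), and the lid is on with its handle at (381,264).

Run:
```python
from h import *
np.set_printoptions(precision=4,suppress=True)
r=lambda L,z:np.array([ray("wrist",np.array(p)/1.5,z) for p in L])
B=r([(342,200),(420,200),(419,314),(346,312)],0.029);print(B,B.mean(0))
M=r([(168,166),(450,164),(443,329),(190,328)],0.003);print(M,M.mean(0))
print(r([(381,264),(357,264),(406,264)],0.052))
```

```text
[[ 0.5766  0.0274  0.029 ]
 [ 0.5708 -0.035   0.029 ]
 [ 0.474  -0.0276  0.029 ]
 [ 0.4816  0.0351  0.029 ]] [ 0.5257 -0.      0.029 ]
[[ 0.6165  0.1733  0.003 ]
 [ 0.5961 -0.0644  0.003 ]
 [ 0.4473 -0.0508  0.003 ]
 [ 0.4702  0.1864  0.003 ]] [0.5325 0.0611 0.003 ]
[[ 0.5265  0.0006  0.052 ]
 [ 0.5282  0.0192  0.052 ]
 [ 0.5247 -0.0189  0.052 ]]
```

```bash
python3 -m creep '{"dp":[[0,0,0],[0,0,0],[0,0,1],[0,0,1],[0,0,1],[0,0,1],[0,0,1],[0,0,1],[0,0,1],[0,0,1],[0,0,1],[0,0,1],[0,0,0],[0,0,0]],"turn":[[0,0,-4],[0,0,-8],[0,0,-8],[0,0,-8],[0,0,-8],[0,0,-8],[0,0,-8],[0,0,-8],[0,0,-8],[0,0,-8],[0,0,-8],[0,0,-6],[0,0,0],[0,0,0]]}' 0.2 12
python3 - <<'E'
from h import *
np.set_printoptions(precision=4,suppress=True)
shot("wrist","m_wrist",None,1.5)
o=robot.get_obs();print(o["time"],o["position"],o["grip_width"],o["q"])
print(R.from_quat(o["tool_rot"]).as_matrix().round(4))
shot("side","m_side",(180,150,300,240),6)
E
```

```text
time: 20.05
position: [0.5274, 0.0009, 0.108]
tool_rot: [0.999, -0.047, -0.001, -0.0]
ft_force: [-0.0, 0.6, -0.2]
grip_width: 0.035
20.1 [0.5279 0.0008 0.1085] 0.03470323904759325 [-0.2104  0.5687  1.7774  0.      0.7971 -0.1166]
[[ 0.9956 -0.0937 -0.0015]
 [-0.0937 -0.9956  0.0003]
 [-0.0015 -0.0002 -1.    ]]
```

View pics/m_wrist.png

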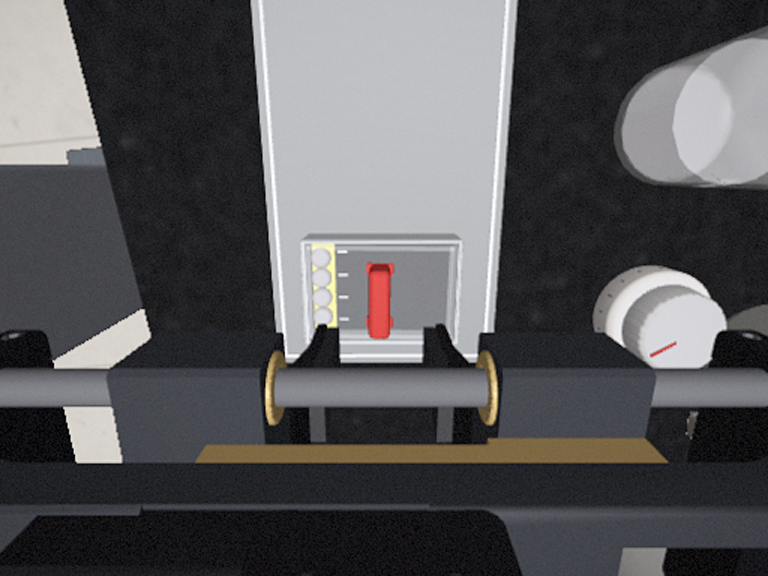

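View pics/m_side.png

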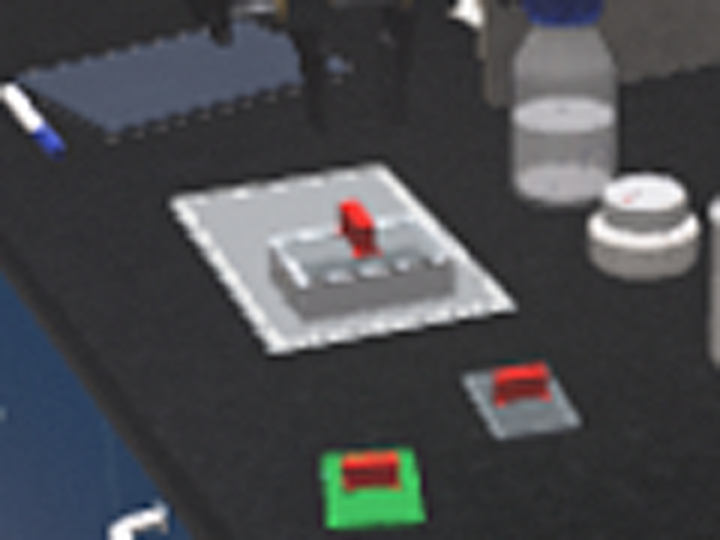

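Handle at (380,300), centred between the fingers (326 and 436), with the jaws along its thickness. Descending and closing.

```bash
python3 -m creep '{"dp":[[0,0,1.5],[0,0,2],[0,0,1.5],[0,0,1],[0,0,0.7],[0,0,0.4],[0,0,0]],"turn":[[0,0,0],[0,0,0],[0,0,0],[0,0,0],[0,0,0],[0,0,0],[0,0,0]]}' 0.2 12
python3 -m creep '{"dp":[[0,0,0],[0,0,0],[0,0,0],[0,0,0],[0,0,0]],"turn":[[0,0,0],[0,0,0],[0,0,0],[0,0,0],[0,0,0]]}' 1 15
python3 - <<'E'
from h import *
shot("wrist","n_wrist",None,1.5)
shot("side","n_side",(180,150,300,240),6)
E
```

```text
time: 20.85
position: [0.5283, 0.0007, 0.0381]
tool_rot: [0.999, -0.046, -0.0, -0.0]
ft_force: [-0.4, -0.4, -0.2]
grip_width: 0.035
time: 21.35
position: [0.5282, 0.0007, 0.0384]
tool_rot: [0.999, -0.046, -0.0, 0.0]
ft_force: [-0.8, -0.0, 2.7]
grip_width: 0.0116
```

View pics/n_wrist.png

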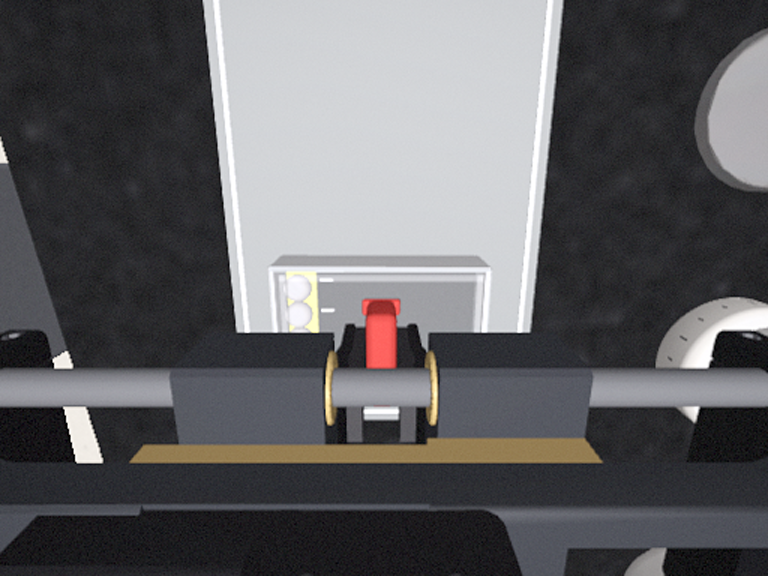

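View pics/n_side.png

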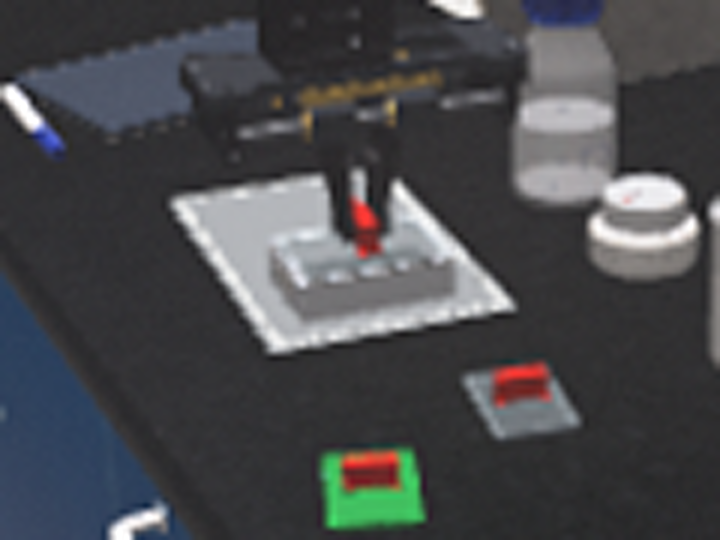

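Gripped (11.6 mm). Lifting straight up slowly.

```bash
python3 -m creep '{"dp":[[0,0,-0.2],[0,0,-0.3],[0,0,-0.4],[0,0,-0.6],[0,0,-1],[0,0,-1.5],[0,0,-1.5],[0,0,-1],[0,0,-0.5],[0,0,0]],"turn":[[0,0,0],[0,0,0],[0,0,0],[0,0,0],[0,0,0],[0,0,0],[0,0,0],[0,0,0],[0,0,0],[0,0,0]]}'
python3 - <<'E'
from h import *
np.set_printoptions(precision=4,suppress=True)
shot("wrist","o_wrist",None,1.5)
shot("side","o_side",(180,150,300,240),6)
o=robot.get_obs();print(o["time"],o["position"],o["grip_width"],o["ft_force"])
E
```

```text
time: 22.45
position: [0.5287, 0.0006, 0.109]
tool_rot: [0.999, -0.046, 0.001, 0.0]
ft_force: [0.1, -0.1, -0.6]
grip_width: 0.0119
22.55 [0.528  0.0008 0.108 ] 0.011669713963371712 [-0.8003 -0.8512 -0.6497]
```

View pics/o_wrist.png

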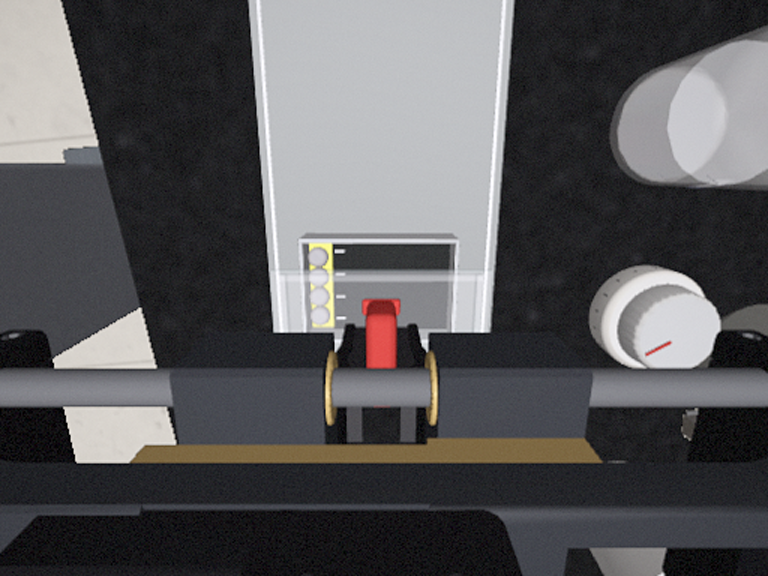

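View pics/o_side.png

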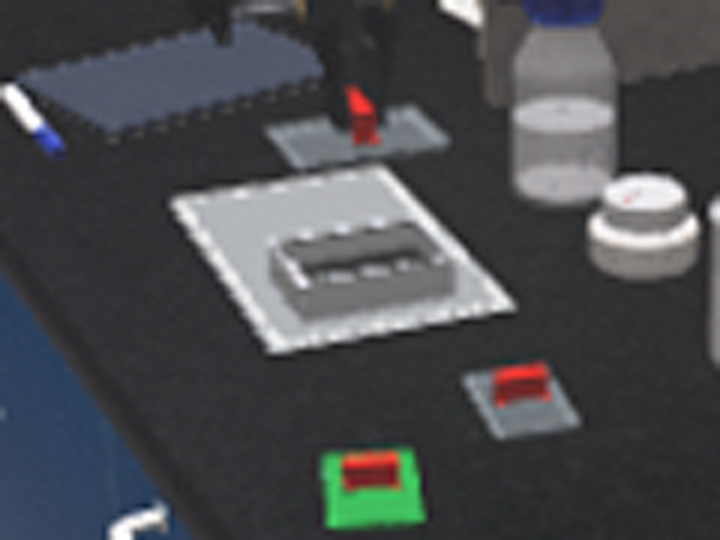

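The lid is lifted level, the box has not moved, and the balls are in the groove at (318,257..315). Now sideways 12 cm, then down.

```bash
python3 -m creep '{"dp":[[0,-0.6,0],[0,-1.2,0],[0,-1.7,0],[0,-2,0],[0,-2,0],[0,-1.8,0],[0,-1.4,0],[0,-0.9,0],[0,-0.4,0],[0,0,1],[0,0,2],[0,0,2],[0,0,1.5],[0,0,1],[0,0,0.6],[0,0,0.3],[0,0,0]],"turn":[[0,0,0],[0,0,0],[0,0,0],[0,0,0],[0,0,0],[0,0,0],[0,0,0],[0,0,0],[0,0,0],[0,0,0],[0,0,0],[0,0,0],[0,0,0],[0,0,0],[0,0,0],[0,0,0],[0,0,0]]}'
python3 - <<'E'
from h import *
o=robot.get_obs();print(o["time"],o["position"],o["grip_width"],o["ft_force"])
shot("side","p_side",(180,150,300,240),6)
E
```

```text
time: 24.25
position: [0.5394, 0.12, 0.024]
tool_rot: [0.999, -0.046, -0.0, 0.0]
ft_force: [0.2, -0.1, -0.6]
grip_width: 0.012
24.25 [0.53937513 0.12002708 0.02404588] 0.01199001902339793 [ 0.16044062 -0.06914367 -0.63548512]
```

View pics/p_side.png

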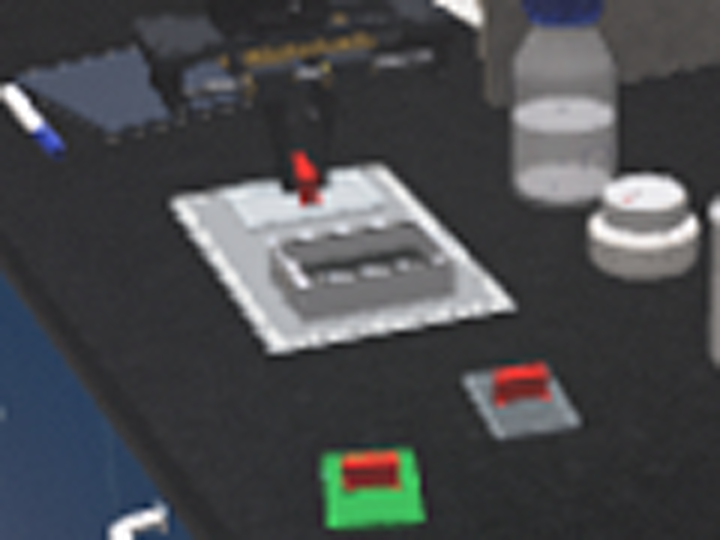

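The lid is just over the mat at (305,195), beside the box. Creeping down to contact.

```bash
python3 -m creep '{"dp":[[0,0,0.25],[0,0,0.15],[0,0,0.1],[0,0,0.05],[0,0,0]],"turn":[[0,0,0],[0,0,0],[0,0,0],[0,0,0],[0,0,0]]}'
```

```text
time: 24.8
position: [0.5393, 0.1202, 0.0187]
tool_rot: [0.999, -0.046, 0.0, 0.0]
ft_force: [0.3, 0.5, 0.4]
grip_width: 0.0119
```

```bash
python3 -m creep '{"dp":[[0,0,0.05],[0,0,0.05],[0,0,0]],"turn":[[0,0,0],[0,0,0],[0,0,0]]}'
```

```text
time: 25.1
position: [0.5392, 0.1202, 0.0176]
tool_rot: [0.999, -0.046, -0.0, 0.0]
ft_force: [0.1, 0.3, 0.2]
grip_width: 0.0122
```

```bash
python3 -m creep '{"dp":[[0,0,0.05],[0,0,0.05],[0,0,0]],"turn":[[0,0,0],[0,0,0],[0,0,0]]}'
```

```text
time: 25.4
position: [0.5393, 0.1202, 0.0175]
tool_rot: [0.999, -0.046, 0.0, 0.0]
ft_force: [-0.5, -0.1, 6.4]
grip_width: 0.0119
```

```bash
python3 -m creep '{"dp":[[0,0,0],[0,0,0],[0,0,0],[0,0,0],[0,0,0]],"turn":[[0,0,0],[0,0,0],[0,0,0],[0,0,0],[0,0,0]]}' 0.2
python3 -m creep '{"dp":[[0,0,-0.5],[0,0,-1],[0,0,-2],[0,0,-3],[0,0,-4],[0,0,-4],[0,0,-4],[0,0,-2],[0,0,0],[0,0,0]],"turn":[[0,0,0],[0,0,0],[0,0,0],[0,0,0],[0,0,0],[0,0,0],[0,0,0],[0,0,0],[0,0,0],[0,0,0]]}'
python3 - <<'E'
from h import *
np.set_printoptions(precision=4,suppress=True)
im=shot("wrist","q_wrist",None,1.5)
shot("side","q_side",(180,150,300,240),6)
for n in ["ball1","box_groove","box_lid","ball_box"]:
    robot.camera("wrist")
    for d in robot.tip_of(n,"wrist")[:5]: print(n,round(d["confidence"],2),toworld("wrist",d["point"]))
print(robot.get_obs()["time"],robot.get_obs()["position"])
E
```

```text
time: 25.9
position: [0.5392, 0.1202, 0.0165]
tool_rot: [0.999, -0.046, -0.0, -0.0]
ft_force: [0.2, -0.2, -0.0]
grip_width: 0.0341
time: 26.9
position: [0.5389, 0.1202, 0.2222]
tool_rot: [0.999, -0.046, 0.0, -0.0]
ft_force: [-0.0, -0.0, -0.7]
grip_width: 0.0351
ball1 0.6 [0.4892 0.0067 0.0128]
ball1 0.45 [ 0.5283 -0.002   0.0308]
ball1 0.44 [0.4907 0.0228 0.0122]
box_groove 0.88 [0.4879 0.0055 0.0058]
box_lid 0.7 [0.5352 0.1243 0.0103]
ball_box 0.62 [0.5301 0.0012 0.0035]
ball_box 0.5 [ 0.5347  0.0604 -0.0009]
27.4 [0.5391 0.1202 0.2212]
```

View pics/q_wrist.png

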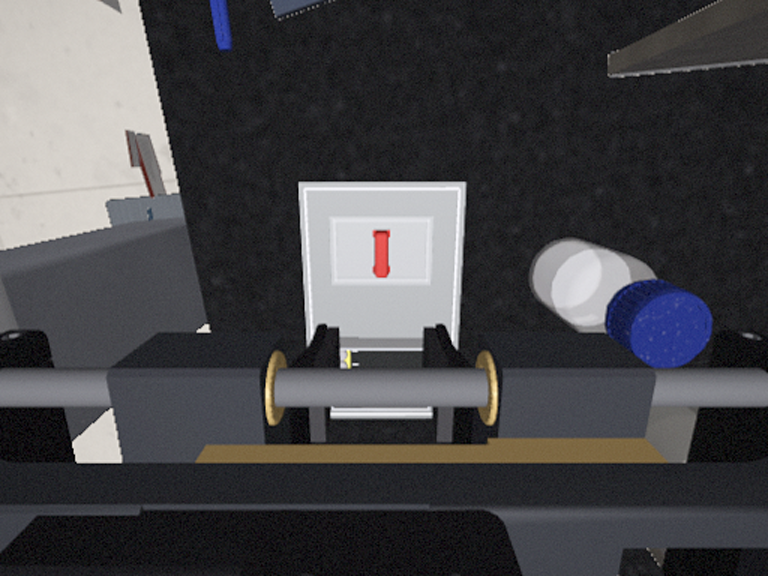

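View pics/q_side.png

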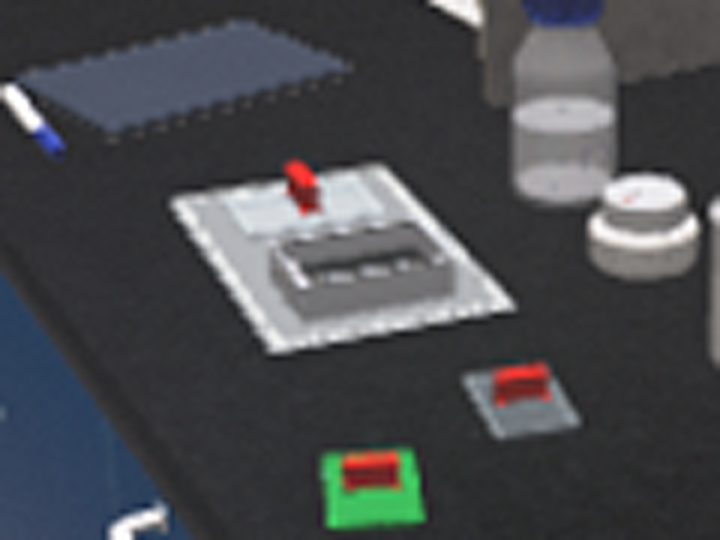

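The lid lies flat, handle up, at (381,250) on the mat. One more look into the open box from further back.

```bash
python3 -m creep '{"dp":[[0,2,0],[0,3,0],[0,4,0],[0,4,0],[0,3,0],[0,2,0],[0,0,0],[0,0,0]],"turn":[[0,0,0],[0,0,0],[0,0,0],[0,0,0],[0,0,0],[0,0,0],[0,0,0],[0,0,0]]}'
python3 - <<'E'
from h import *
np.set_printoptions(precision=4,suppress=True)
im=shot("wrist","r_wrist",(160,80,360,230),4)
for d in robot.tip_of("ball1","wrist")[:6]: print(round(d["confidence"],2),toworld("wrist",d["point"]))
for n in ["timer","cup","sample_bottle"]:
    for d in robot.tip_of(n,"wrist")[:1]: print(n,round(d["confidence"],2),toworld("wrist",d["point"]))
shot("scene","r_scene",None,1.5)
E
```

```text
time: 28.2
position: [0.5227, -0.059, 0.2215]
tool_rot: [0.999, -0.047, -0.0, -0.0]
ft_force: [0.3, -0.4, -0.2]
grip_width: 0.0345
0.57 [ 0.4882 -0.0031  0.0105]
0.53 [0.4909 0.0076 0.0141]
0.49 [0.4934 0.0205 0.0109]
timer 0.65 [ 0.6993 -0.0326  0.001 ]
sample_bottle 0.64 [ 0.7072  0.0817 -0.0018]
```

View pics/r_wrist.png

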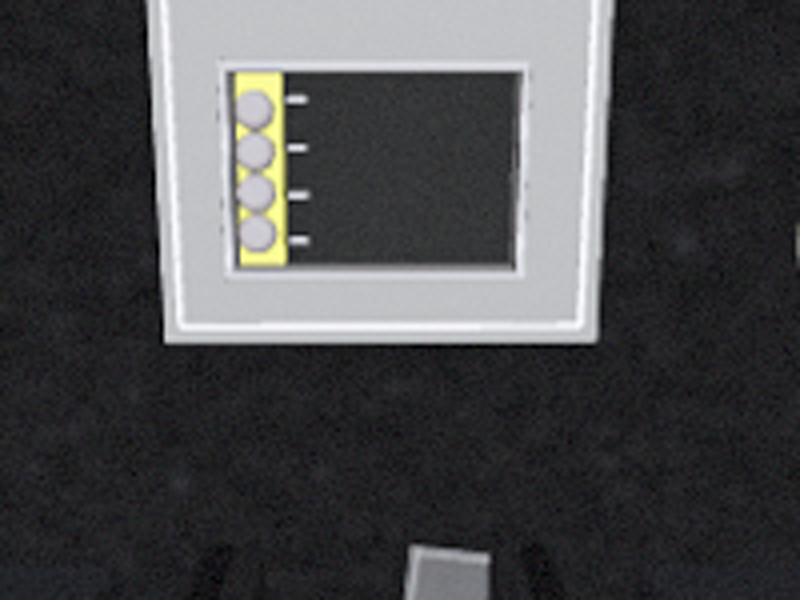

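View pics/r_scene.png

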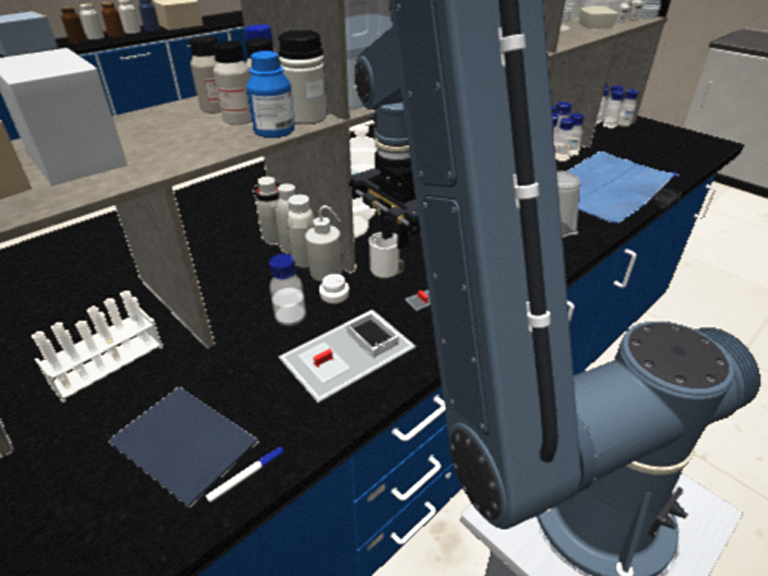

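The wrist view shows all four balls in the yellow groove, at (255,110), (255,151), (256,192) and (257,233), and an empty black floor. The lid and box are both inside the mat. Handing in.

```bash
python3 -c "
from rig import robot
print(robot.hand_in())"
```

```text
the job is handed in; nothing more can be done
None
```

The set is complete: all four balls lie in the yellow groove. I tipped the box with its lid on. One ball hung up on its neighbours, so I eased the tilt and rocked the box sideways until it dropped in. I then stood the box level on the -y side of the mat and let go. After that I lifted the lid off by its red handle and laid it, handle up, beside the box.

The last wrist and scene pictures, taken at about 28 s, show:
- **Balls:** four balls in one row in the groove, with the black floor empty. The network reported only three of the four, but all four are plain in the picture.
- **Box and lid:** both are inside the mat with a clear gap between them, and the robot was touching nothing.
- **Bystanders:** the network put the timer and bottle at their first positions, within 4 mm. The small clear lid, green lid, cup and marker looked unmoved in the pictures. I did not check the tweezers, stopper and blue cap again after lifting the box, but the arm did not go near them.

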